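# Refit the shut-off gate of a nut dispenser

## Task

Take the washed orange shut-off gate from the blue mat by its upright tab and slide it, nose first, into the empty slot at the front of the orange-trimmed nut dispenser, past the sprung wiper, until you feel it come up against the hidden end stop. Seat it snug against the stop with a gentle push of about 10 newtons (never push harder than 20), then let go and leave it there. Do not disturb the other things on the stall.

Things in the scene. Friction and masses are not known exactly. Their poses are not given: they have to be found in the camera images.
- gate_grip (a point): centre of the upright tab of the loose orange plastic shut-off gate (about 0.13 kg), which starts flat on the blue mat, tab up. Tab: 30 (x) x 14 (y) x 55 mm high; grip it across its 14 mm, fingers pointing down. Axes are the gate's: +x towards its nose, z up. The tab's foot (top of the plate) is 27.5 mm below this point, the plate's underside 33.5 mm below.
- gate_nose (a point): middle of the gate's rounded nose (leading) edge, 120 mm ahead (+x) of the tab's centre, 3 mm above the plate's underside; axes as the gate's. The plate is 150 long (x) x 60 wide (y) x 6 mm thick; its rear edge is 30 mm behind the tab's centre.
- dispenser: fixed nut dispenser, orange trim, clear hopper of pale nuts, slot empty. Origin on the counter right below the slot's mouth; +x points level into the slot, z up. The slot's housing is 101 mm high and 92 mm wide; the hopper on it starts 30 mm behind the mouth and is 235 mm high. A gate that is let go in the slot stays where it is.
- slot_mouth (a point): centre of the empty slot's mouth on its floor, 80 mm above the counter; +x into the slot. Slot 63 mm wide, 9 mm high. The floor runs 55 mm out in front (x -55 to 0) as an apron whose side rails, 8 mm high, flare from 63 mm apart at the mouth to 87 mm at its front edge; a lip slopes up from the roof, 12 mm ahead of the mouth.
- wiper_line (a point): where the hidden sprung rubber wiper hangs from the slot's roof, 15 mm behind the mouth (9 mm above the slot's floor). It resists by a few newtons as the nose goes under it, then drags on the gate with 0 to 3 N. Beyond it the hidden rigid end stop is adjustable: 40 to 80 mm behind the mouth. Only the rise in resistance tells where.
- end_pad (a joint): travel in m of a small light sprung pad standing 4 mm proud of the hidden end stop: 0 when free, about 0.004 with the gate fully home on the rigid stop behind it; it pushes back with under 1 N, and the wiper holds the gate against it. Hidden inside the dispenser; tells contact only, not where the stop is.
- dispenser2: the other dispenser, green trim and reddish nuts, same size and axes, with a white gate already in it: leave alone
- mat: blue draining mat 220 x 160 x 6 mm on which the gate lies at the start; origin at the centre of its underside
- bowl_low: low green bowl of dried fruit, 150 mm across and about 55 mm high, on the opposite side from the mat; fixed, origin at the centre of its underside
- jar: closed glass jar, 70 mm across, 100 mm high, loose; origin at the centre of its underside: leave alone
- cup: steel cup, 70 mm across, 80 mm high, loose; origin at the centre of its underside: leave alone
- brush: loose hand brush lying on the counter: leave alone
- tub: clear open plastic tub 120 x 90 x 60 mm, loose; origin at the centre of its underside: leave alone
Not all that is in view belongs to the job. Of the things that look like the part that bears gate_grip, the middle-sized one is meant.

How it is judged (in metres and radians):
On the way:
1. the gate's nose has entered the orange dispenser's slot (y of gate_nose in the frame of dispenser between -0.006 and 0.006 m and z of gate_nose in the frame of dispenser between 0.078 and 0.09 m and angle between the x axis of gate_nose and the x axis of dispenser, either way round below 0.08 rad and x of gate_nose in the frame of dispenser above 0.008 m), for 0.1 s.
At the end, for the whole second after the job is handed in: The gate lies flat in the orange dispenser's slot, pointing straight in (within 0.08 rad, nose within 6 mm of the slot's centre line), home on the hidden end stop (its sprung pad, 4 mm proud, pressed in by more than 2 mm: the nose within 2 mm of the rigid stop), at rest and let go (y of gate_nose in the frame of dispenser between -0.006 and 0.006 m and z of gate_nose in the frame of dispenser between 0.078 and 0.09 m and angle between the x axis of gate_nose and the x axis of dispenser, either way round below 0.08 rad and value of joint end_pad above 0.002 m and contact force between the fingers and gate below 0.2 N and linear speed of gate below 0.01 m/s); the robot touches nothing.
It fails at once if the gate is forced: the contact forces between the gate and the dispenser (slot, wiper and stop) add up to more than 40 N (a push of well over 20 N) (contact force between gate and dispenser above 40 N).
It fails at once if the robot pushes on a dispenser with more than 10 N (contact force between any of the arm, the fingers and dispenser above 10 N or contact force between any of the arm, the fingers and dispenser2 above 10 N).
It fails at once if a loose bystander is moved by more than 30 mm (distance of any of jar, cup, brush, tub from where it was at the start of the episode above 0.03 m).
It also fails if it takes over 51 s, if anything falls off the work surface, if the arm or the gripper's body presses on something with over 40 N, if the wrist force passes 120 N, or if a joint passes its speed limit or range.

## Robot

A 7-joint arm with a two-finger parallel gripper is mounted at the origin on the work surface. World frame = base frame: x ahead of the robot, y to its left, z up, the work surface at z = 0. Lengths are in m, angles in degrees, forces in N, time in s.
With the tool pointing down it reaches from about 0.4 to 0.85 m from the base axis. Payload 10.4 kg.
Tool frame: the origin (TCP) lies between the finger pads; the fingertips stand 22 mm ahead of it and the grasp point (between the pads) lies 3 mm ahead of it; z points along the fingers, y is the direction in which the jaws open and shut (so a half turn about z gives the same grasp; the last joint's range is limited). The gripper opens to 85 mm and grips with 20 to 120 N. Pads are 22 mm wide; open, the fingers measure 114 mm over their backs; the gripper's body (76 mm by 85 mm) begins 54 mm behind the grasp point. The pads swing forward as they close: fully open they stand 13 mm farther back than shut.
Start: joints at [-71.998, 19.034, -3.707, 83.658, 1.238, 77.344, -5.071], TCP at [0.207, 0.59, 0.253] pointing down, gripper open.
Joint ranges: [-148.97, 148.97], [-28.65, 121.19], [-84.17, 76.75], [9.2, 138.47], [-72.65, 252.65], [3.7, 117.97], [-149.18, 149.18]. Speed limits (degrees/s): [127.2, 127.2, 159.86, 159.86, 180, 180, 180].

## Interface

Orientations are given as [roll, pitch, yaw] about the fixed x, y, z axes, in that order (R = Rz(yaw) Ry(pitch) Rx(roll)).
In Python, from rig import env gives the robot as it stands. The module is installed in compiled form; this text tells all that it offers.
- The arm moves only by the shell command python3 -m crank 'ROWS'. ROWS is a JSON object of lists of equal length, an entry for each row: "gripper": the closure, from -1 (fully open) to 1 (shut); "translation": the shift along the tool's x, y, z in cm, a list of three; "spin": the turn about the tool's z in degrees. A call has 1 to 8 rows; each row is the pose to reach, as a shift and turn from the pose measured when the call began, along the tool's axes at that moment; what a row does not reach only later rows make up. A row lasts 1/10 s, in which the tool goes at most 50 mm and 8.59 degrees, less where a joint would pass 70% of its speed; a pose out of reach is approached as far as the arm can. A call with a gripper value outside its range is refused whole. The fingers move at their own pace and stop on an object; the grip force is fixed at half the most. Time passes only in rows, so rows that repeat a pose let the fingers close. It gives the time, the measured TCP pose, the force and the opening at its end, in the units of the state.
- env.get_state(): the state, without advancing time (a new reading comes with each control period).
- env.capture(name): name is "side" or "top" or "wrist"; returns (picture, depth): 420x560x3 uint8, red, green, blue; 420x560 float32, m along the optical axis (not along the pixel's ray), 0 where there is no reading.
- env.camera_info(name): a dict with "fx", "fy", "cx", "cy" (pixels), "k1" (the pictures are not rectified: a ray, as slopes to the right and down, at radius r is drawn at 1 + k1 r^2 times it, then the intrinsics apply), "R" (3x3) and "t" (3): a world point X has camera coordinates R X + t; the wrist camera has in their place "T_tool_cam" (4x4, takes a point from camera to tool coordinates, whose origin is the TCP and whose axes are the flange's). Camera axes: x right, y down, z forward; pixel columns grow to the right and rows downward; lengths in m; the calibration is good to about 2 mm. A picture is of the moment at which its call begins: read the wrist's pose just before it. camera_info takes no time and is no camera call.
- env.close_job(): hands the job in, once; it reports no verdict.
The state is a dict: "time_s": time; "qpos": joint angles; "joint_velocities": joint speeds; "joint_torque": joint torques, N m; "position": TCP position; "orientation": TCP orientation; "force": force on the tool from outside, world axes, zero at the start; "wrist_torque": the same for the moment, N m; "grip_width": finger opening in m.
Only numpy, scipy, OpenCV 4.12 (cv2) and the standard library are available. Lean on these libraries where they do the work, as an engineer would, in place of code of your own. Each camera call takes 0.05 s, during which the arm holds its last target.

## Working session

There is one attempt and no reset: what is moved stays moved. The work goes in short steps, Python scripts to look and compute and a shell command to move; the robot and the scene stay as the last step left them, time stands still between calls to the robot, and variables do not carry over. Pictures are saved under pics/ and viewed, and the job is handed in when it is done.

```bash
mkdir -p pics; cat > h.py <<'E'
from rig import env
import numpy as np, cv2
from scipy.spatial.transform import Rotation as Ro
def ray(ci,u,v):
    a=(u-ci['cx'])/ci['fx'];b=(v-ci['cy'])/ci['fy']
    x,y=a,b
    for _ in range(20):
        s=1+ci['k1']*(x*x+y*y); x,y=a/s,b/s
    return np.array([x,y,1.])
def Tcw(name,st=None):
    ci=env.camera_info(name)
    if name=='wrist':
        T=np.eye(4);T[:3,:3]=Ro.from_euler('xyz',st['orientation'],degrees=True).as_matrix();T[:3,3]=st['position']
        return T@np.array(ci['T_tool_cam'])
    T=np.eye(4);R=np.array(ci['R']);T[:3,:3]=R.T;T[:3,3]=-R.T@np.array(ci['t']);return T
def atz(name,u,v,z,st=None):
    T=Tcw(name,st);r=T[:3,:3]@ray(env.camera_info(name),u,v);o=T[:3,3];return o+r*(z-o[2])/r[2]
def atd(name,u,v,d,st=None):
    T=Tcw(name,st);return T[:3,:3]@(ray(env.camera_info(name),u,v)*d)+T[:3,3]
def snap(name,tag):
    st=env.get_state();p,d=env.capture(name)
    cv2.imwrite(f'pics/{tag}.png',p[:,:,::-1]);np.savez(f'{tag}.npz',p=p,d=d,pos=st['position'],ori=st['orientation']);return st
def crop(tag,u0,v0,u1,v1,s):
    im=cv2.imread(f'pics/{tag}.png')[v0:v1,u0:u1];im=cv2.resize(im,None,fx=s,fy=s,interpolation=cv2.INTER_CUBIC)
    cv2.imwrite(f'pics/{tag}_c{u0}_{v0}.png',im)
E
python3 - <<'E'
from h import *
print(env.get_state())
for n in('top','side','wrist'):snap(n,n+'0')
for n in('top','side','wrist'):print(env.camera_info(n))
E
```

```text
{'time_s': 0.0, 'qpos': array([-71.99938285,  19.07172137,  -3.70866209,  83.70605866,
         1.23689536,  77.34506208,  -5.07012491]), 'joint_velocities': array([-0.062914  ,  0.06460386, -0.04427541, -0.12422328,  0.02857975,
       -0.12411065, -0.04583691]), 'joint_torque': array([-5.34653664e-04, -6.25450230e+01,  4.88062366e-02, -3.91627693e+01,
        1.63699617e-02,  9.55182390e-03, -2.24583130e-05]), 'position': array([0.20639276, 0.58956098, 0.25251831]), 'orientation': array([-1.79917031e+02,  2.73790690e-03,  1.60707644e+02]), 'force': array([-0.81336702,  0.04080879,  0.78698978]), 'wrist_torque': array([-0.03267088, -0.01179001, -0.02028261]), 'grip_width': 0.08548893485699892}
{'fx': 385.7264894606157, 'fy': 385.7264894606157, 'cx': 272.97447778038907, 'cy': 211.66151830934314, 'k1': 0.036398530495929435, 'R': array([[-0.01452824, -0.99987097, -0.00685437],
       [-0.99527273,  0.01511909, -0.09593541],
       [ 0.09602666,  0.00542819, -0.99536396]]), 't': array([-0.08846653,  0.47431199,  1.34706644])}
{'fx': 506.35305675477093, 'fy': 506.35305675477093, 'cx': 273.80980054345713, 'cy': 214.12105909353158, 'k1': -0.07611026256446098, 'R': array([[ 0.99404803, -0.10872323,  0.00691156],
       [-0.07598263, -0.73737161, -0.67120023],
       [ 0.07807144,  0.66668011, -0.74124387]]), 't': array([-0.48553462,  0.04170037,  1.47095629])}
{'fx': 292.13710590595684, 'fy': 292.13710590595684, 'cx': 282.1391951304922, 'cy': 210.2978781358198, 'k1': -0.06069186373141216, 'T_tool_cam': array([[-1.62344365e-04, -9.48416649e-01, -3.17026551e-01,
         8.00341138e-02],
       [ 9.99999774e-01, -3.60866295e-04,  5.67483301e-04,
        -3.46802196e-04],
       [-6.52614807e-04, -3.17026387e-01,  9.48416493e-01,
        -1.20247876e-01],
       [ 0.00000000e+00,  0.00000000e+00,  0.00000000e+00,
         1.00000000e+00]])}
```

View pics/top0.png

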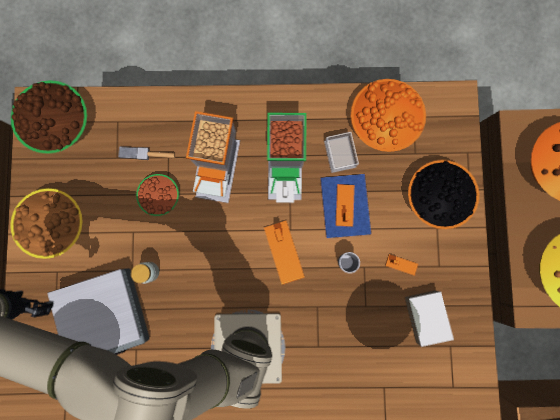

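View pics/side0.png

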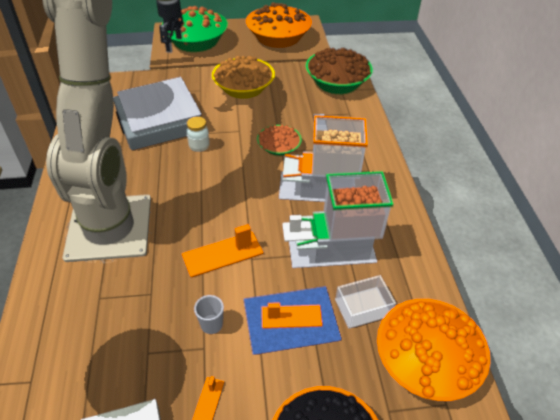

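View pics/wrist0.png

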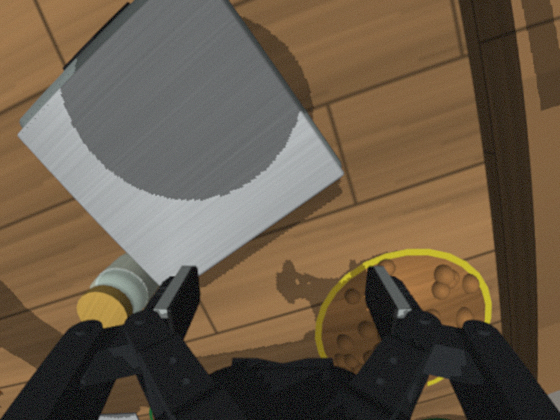

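```bash
python3 - <<'E'
from h import *
crop('top0',300,150,440,290,5)
crop('top0',180,100,320,220,5)
crop('side0',240,280,350,360,7)
crop('side0',260,110,400,270,4)
E
```

```text
(no output)
```

View pics/top0_c300_150.png

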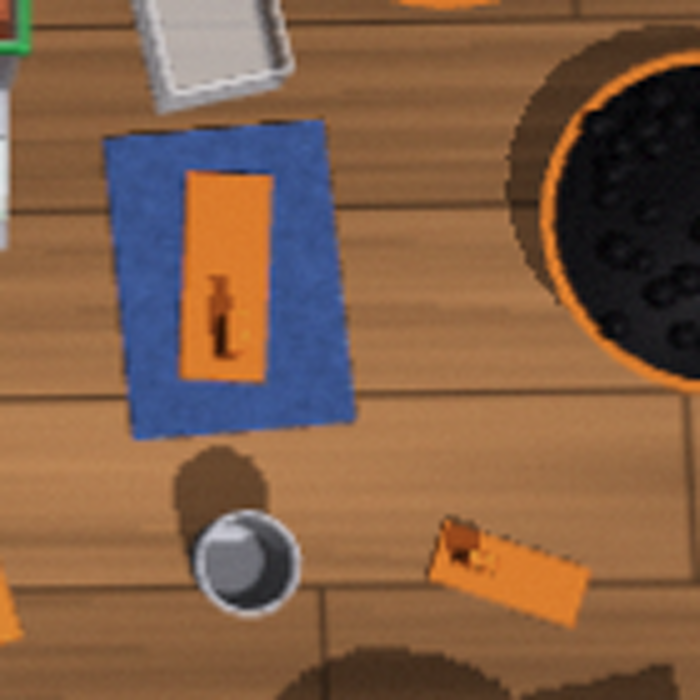

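View pics/top0_c180_100.png

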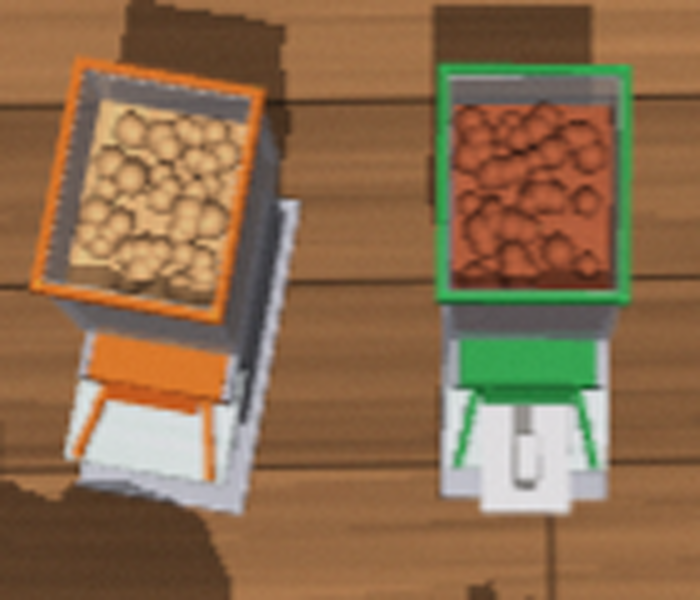

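View pics/side0_c240_280.png

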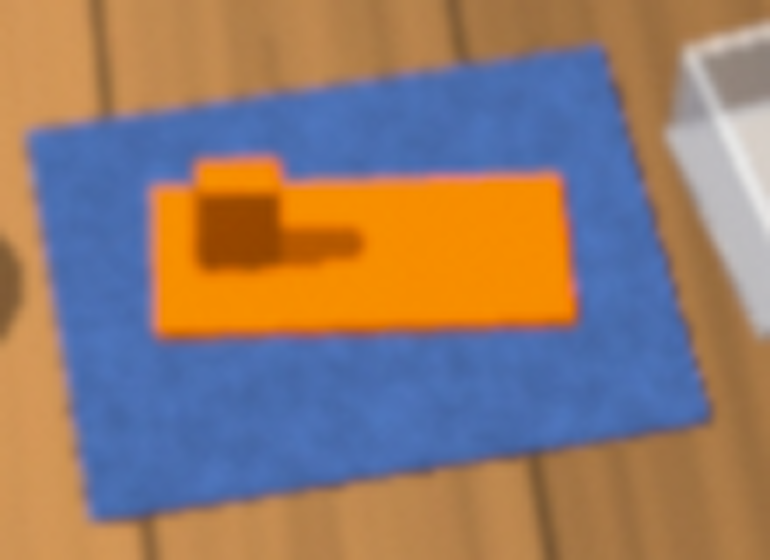

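View pics/side0_c260_110.png

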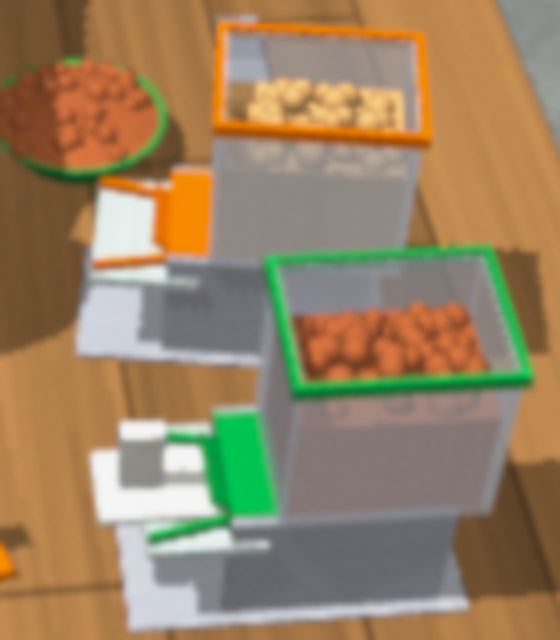

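```bash
python3 - <<'E'
from h import *
f=lambda c,z,o:atz('top',o[0]+c[0]/5-.4,o[1]+c[1]/5-.4,z)
P=[f(c,.012,(300,150)) for c in[(187,171),(273,176),(265,382),(180,379)]]
for p in P:print(p)
print([np.linalg.norm(P[i]-P[i-1]) for i in range(4)])
P=np.array(P);nose=P[:2].mean(0);rear=P[2:].mean(0);d=nose-rear;print('nose',nose,'yaw',np.degrees(np.arctan2(d[1],d[0])),'tab',rear+d/np.linalg.norm(d)*.03)
L=[(187,171),(273,176),(265,382),(180,379)]
o=(180,100)
for nm,c,z in[('railL front',(80,457),.088),('railR front',(210,478),.088),('railL back',(103,395),.088),('railR back',(207,408),.088),('apronL',(67,457),.08),('apronR',(235,482),.08),('hopFL',(37,292),.235+0),('hopFR',(220,322),.235),('hopBL',(78,60),.235),('hopBR',(265,90),.235),('baseR',(242,512),.0),('baseL',(78,487),0),('baseRB',(297,203),0)]:
  print(nm,f(c,z,o))
D=np.load('top0.npz')['d']
for c in[(130,435),(160,450),(150,360),(150,390),(560,420),(130,270)]:
  u=round(o[0]+c[0]/5);v=round(o[1]+c[1]/5);print(c,atd('top',u,v,D[v,u]))
u,v=344,190;print(atd('top',u,v,D[v,u]))
# tab top
D=np.load('side0.npz')['d']
for (u,v) in[(274,305),(274,314),(240+240/7,280+175/7)]:
  print(atd('side',u,v,D[int(round(v)),int(round(u))]),atz('side',u,v,.067))
E
```

```text
[ 0.57106708 -0.32703409  0.012     ]
[ 0.56641014 -0.38846429  0.012     ]
[ 0.41846217 -0.37770636  0.012     ]
[ 0.42146783 -0.31754724  0.012     ]
[np.float64(0.1498997452203779), np.float64(0.0616064616154052), np.float64(0.14833858382343412), np.float64(0.06023414984942675)]
nose [ 0.56873861 -0.35774919  0.012     ] yaw -3.892341807349431 tab [ 0.4498958  -0.34966326  0.012     ]
railL front [0.54112219 0.16592621 0.088     ]
railR front [0.5254099  0.07770703 0.088     ]
railL back [0.58355271 0.15043503 0.088     ]
railR back [0.57353953 0.07963756 0.088     ]
apronL [0.54248421 0.17645482 0.08      ]
apronR [0.52353059 0.06175816 0.08      ]
hopFL [0.62000306 0.16186068 0.235     ]
hopFR [0.59990421 0.05093915 0.235     ]
hopBL [0.76425534 0.1373021  0.235     ]
hopBR [0.74378964 0.02280865 0.235     ]
baseR [0.51271148 0.06685562 0.        ]
baseL [0.53273905 0.18551578 0.        ]
baseRB [0.74056235 0.02551159 0.        ]
(130, 435) [0.55533251 0.13175597 0.08191916]
(160, 450) [0.54492325 0.11153621 0.08032597]
(150, 360) [0.60381329 0.11536696 0.09809988]
(150, 390) [0.58310442 0.11524687 0.09880564]
(560, 420) [ 0.56080711 -0.16211788  0.0841497 ]
(130, 270) [0.63954276 0.10999034 0.20329688]
[ 0.54840313 -0.35168927  0.01039117]
[ 0.45023948 -0.34927031  0.06683637] [ 0.45022719 -0.34937167  0.067     ]
[ 0.45025281 -0.35164954  0.02897114] [ 0.44749371 -0.3743075   0.067     ]
[ 0.45092756 -0.34934558  0.06684115] [ 0.45091552 -0.34944397  0.067     ]
```

```bash
cat >> h.py <<'E'
def go(x,y,z,yaw=None,st=None):
    st=st or env.get_state();R=Ro.from_euler('xyz',st['orientation'],degrees=True).as_matrix()
    t=R.T@(np.array([x,y,z])-st['position'])*100
    s=None
    if yaw is not None:
        s=-((yaw-st['orientation'][2]+180)%360-180)
    print('t',np.round(st['time_s'],2),'shift cm',np.round(t,2),'spin',s and round(s,2),'dist',np.linalg.norm(t))
E
python3 - <<'E'
from h import *
D=np.load('top0.npz')['d']
for (u,v) in[(188,158),(223,163),(195,113),(232,118),(216,138)]:
  print([np.round(atd('top',u+i,v,D[v,u+i]),3) for i in(-1,0,1)])
go(.43,.12,.253,176.1)
E
```

```text
[array([0.621, 0.163, 0.231]), array([0.621, 0.16 , 0.23 ]), array([0.62 , 0.156, 0.233])]
[array([0.603, 0.056, 0.233]), array([0.604, 0.053, 0.233]), array([0.609, 0.053, 0.21 ])]
[array([0.845, 0.19 , 0.002]), array([0.76 , 0.138, 0.234]), array([0.761, 0.136, 0.231])]
[array([0.743, 0.028, 0.234]), array([0.743, 0.025, 0.233]), array([ 0.825,  0.047, -0.001])]
[array([0.69 , 0.082, 0.203]), array([0.691, 0.079, 0.201]), array([0.689, 0.075, 0.205])]
t 0.15 shift cm [-3.662e+01 -3.694e+01  1.000e-02] spin -15.4 dist 52.01380410599857
```

```bash
python3 -m crank '{"gripper":[-1,-1,-1,-1,-1,-1,-1,-1],"translation":[[-4,-4,0],[-7,-7,0],[-10.5,-10.5,0],[-14,-14,0],[-17.5,-17.5,0],[-21,-21,0],[-24.5,-24.5,0],[-28,-28,0]],"spin":[-2,-4,-6,-8,-10,-12,-14,-15.4]}'
python3 -c "
from h import *
go(.43,.12,.253,176.1);go(.43,-.1,.253,176.1);go(.45,-.35,.253,176.1)"
```

```text
time_s: 0.95
position: [0.3786, 0.2308, 0.253]
orientation: [-180.0, -0.0, 176.2]
force: [1.2, 0.4, 0.2]
grip_width: 0.0856
t 0.95 shift cm [-5.870e+00 -1.072e+01  1.000e-02] spin 0.08 dist 12.21645053980724
t 0.95 shift cm [-7.330e+00 -3.267e+01  2.000e-02] spin 0.08 dist 33.479168172974354
t 0.95 shift cm [-1.099e+01 -5.748e+01  4.000e-02] spin 0.08 dist 58.519431391131995
```

```bash
python3 -m crank '{"gripper":[-1,-1,-1,-1,-1],"translation":[[-2,-4,0],[-4,-8,0],[-5.9,-10.7,0],[-5.9,-10.7,0],[-5.9,-10.7,0]],"spin":[0,0,0,0,0]}'
python3 -c "
from h import *
print(env.get_state()['position']);snap('wrist','w1');go(.43,-.1,.253,176.1);go(.45,-.35,.253,176.1)"
```

```text
time_s: 1.45
position: [0.4303, 0.1199, 0.2529]
orientation: [-180.0, -0.0, 176.1]
force: [-0.3, 0.1, -0.5]
grip_width: 0.0854
[0.43028019 0.11992471 0.25294898]
t 1.5 shift cm [ -1.46 -22.03   0.  ] spin 0.11 dist 22.07906525077596
t 1.5 shift cm [-5.110e+00 -4.684e+01  2.000e-02] spin 0.11 dist 47.12175003272411
```

View pics/w1.png

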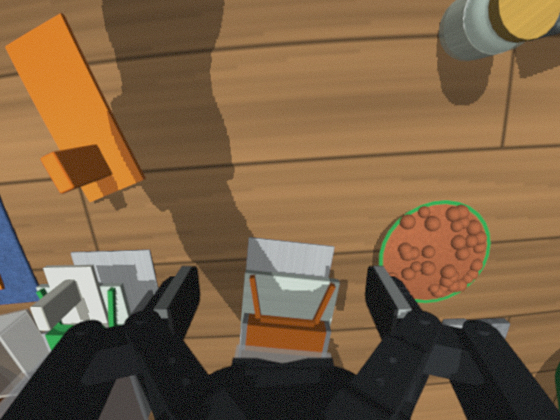

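```bash
python3 -c "
from h import *
crop('w1',230,230,350,370,5)"
```

```text
(no output)
```

View pics/w1_c230_230.png

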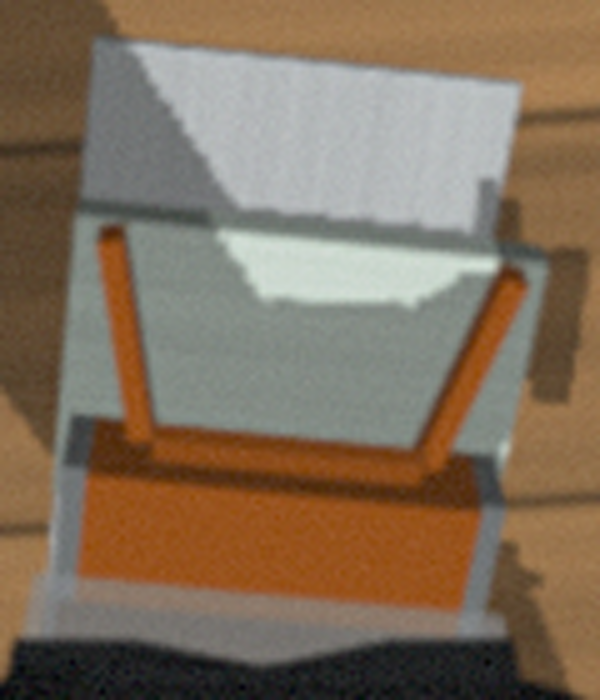

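```bash
python3 -m crank '{"gripper":[-1,-1,-1,-1,-1,-1,-1,-1],"translation":[[-0.3,-4,0],[-0.8,-8.5,0],[-1.3,-13,0],[-1.8,-17.5,0],[-2.3,-22,0],[-2.8,-26.5,0],[-3.3,-31,0],[-3.8,-35.5,0]],"spin":[0,0,0,0,0,0,0,0]}'
python3 -c "
from h import *
go(.45,-.35,.253,176.1)"
```

```text
time_s: 2.3
position: [0.4449, -0.236, 0.2533]
orientation: [180.0, 0.0, 176.4]
force: [0.2, 0.0, -0.4]
grip_width: 0.0852
t 2.3 shift cm [ -1.22 -11.34   0.03] spin 0.3 dist 11.409164783003417
```

```bash
python3 - <<'E'
from h import *
q=np.load('w1.npz');st=dict(position=q['pos'],orientation=q['ori'])
f=lambda c,z:atz('wrist',230+c[0]/5-.4,230+c[1]/5-.4,z,st)
for a,b,z in[((78,213),(548,260),.08),((99,240),(526,282),.088),((135,440),(437,470),.088),((78,575),(465,610),.101),((95,470),(482,505),.101),((57,580),(485,615),.101),((95,38),(522,83),0),((37,575),(508,618),.101),((158,435),(415,452),.083)]:
  A=f(a,z);B=f(b,z);d=B-A;m=(A+B)/2
  print(np.round(A,4),np.round(B,4),'w',round(np.linalg.norm(d),4),'yaw',round(np.degrees(np.arctan2(-d[0],d[1])),2),'mid',np.round(m,4))
E
python3 -m crank '{"gripper":[-1,-1,-1,-1],"translation":[[-0.5,-4,0],[-0.9,-8,0],[-1.2,-11.3,0],[-1.2,-11.3,0]],"spin":[0.3,0.3,0.3,0.3]}'
python3 -c "
from h import *
snap('wrist','w2')"
```

```text
[0.5195 0.0708 0.08  ] [0.5394 0.1781 0.08  ] w 0.1091 yaw -10.51 mid [0.5295 0.1245 0.08  ]
[0.5221 0.0762 0.088 ] [0.5397 0.1717 0.088 ] w 0.097 yaw -10.45 mid [0.5309 0.124  0.088 ]
[0.577  0.0789 0.088 ] [0.5907 0.1501 0.088 ] w 0.0725 yaw -10.91 mid [0.5838 0.1145 0.088 ]
[0.6047 0.0636 0.101 ] [0.6217 0.1546 0.101 ] w 0.0925 yaw -10.59 mid [0.6132 0.1091 0.101 ]
[0.5744 0.071  0.101 ] [0.5905 0.1591 0.101 ] w 0.0895 yaw -10.38 mid [0.5825 0.1151 0.101 ]
[0.6059 0.0585 0.101 ] [0.6237 0.1594 0.101 ] w 0.1024 yaw -9.96 mid [0.6148 0.1089 0.101 ]
[0.5108 0.067  0.    ] [0.5328 0.1855 0.    ] w 0.1205 yaw -10.5 mid [0.5218 0.1262 0.    ]
[0.6042 0.054  0.101 ] [0.625  0.1649 0.101 ] w 0.1129 yaw -10.66 mid [0.6146 0.1094 0.101 ]
[0.5798 0.0838 0.083 ] [0.5891 0.1454 0.083 ] w 0.0623 yaw -8.58 mid [0.5845 0.1146 0.083 ]
time_s: 2.7
position: [0.4492, -0.3523, 0.2526]
orientation: [-179.9, -0.1, 175.9]
force: [-0.7, 0.5, -0.8]
grip_width: 0.0854
```

View pics/w2.png

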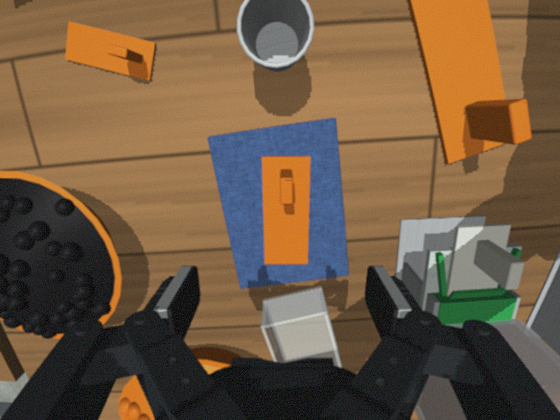

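```bash
python3 -c "
from h import *
crop('w2',240,140,340,280,5)"
```

```text
(no output)
```

View pics/w2_c240_140.png

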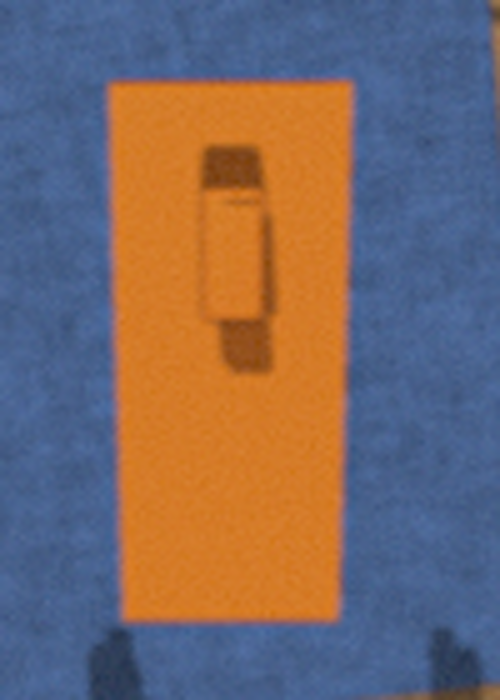

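```bash
python3 - <<'E'
from h import *
q=np.load('w2.npz');st=dict(position=q['pos'],orientation=q['ori']);print(q['ori'])
f=lambda c,z:atz('wrist',240+c[0]/5-.4,140+c[1]/5-.4,z,st)
R=[f(c,.012) for c in[(108,82),(354,82)]];N=[f(c,.012) for c in[(122,622),(342,622)]]
r=(R[0]+R[1])/2;n=(N[0]+N[1])/2;d=n-r
print(r,n,np.linalg.norm(d),np.linalg.norm(R[0]-R[1]),np.linalg.norm(N[0]-N[1]),'yaw',np.degrees(np.arctan2(d[1],d[0])),'tab',r+d*.2)
T=[f(c,.067) for c in[(203,188),(265,190),(268,320),(200,318)]]
print('tabtop',np.mean(T,0),[np.linalg.norm(T[i]-T[i-1]) for i in range(4)])
E
```

```text
[-1.79880943e+02 -9.88975026e-02  1.75920667e+02]
[ 0.4192627  -0.34669082  0.012     ] [ 0.56799017 -0.35645089  0.012     ] 0.1490473760652354 0.06048645670096905 0.061186263310966986 yaw -3.7545865194984183 tab [ 0.44900819 -0.34864283  0.012     ]
tabtop [ 0.44882158 -0.34860562  0.067     ] [np.float64(0.028951234645576942), np.float64(0.0132127384733983), np.float64(0.02898267967109795), np.float64(0.014905366513174314)]
```

```bash
python3 -c "
from h import *
go(.4492,-.349,.045,176.25)"
```

```text
t 2.75 shift cm [ 0.03  0.13 20.75] spin -0.24 dist 20.753770423175922
```

```bash
python3 -m crank '{"gripper":[-1,-1,-1,-1,-1,-1,-1],"translation":[[0,0.1,4],[0,0.1,8.5],[0,0.1,13],[0,0.1,17],[0,0.1,19.5],[0,0.1,20.75],[0,0.1,20.75]],"spin":[-0.2,-0.2,-0.2,-0.2,-0.2,-0.2,-0.2]}'
python3 -c "
from h import *
print(env.get_state()['position'],env.get_state()['orientation']);snap('wrist','w3')
go(.4492,-.349,.045,176.25)"
```

```text
time_s: 3.45
position: [0.4497, -0.3474, 0.0439]
orientation: [179.9, -0.2, 176.3]
force: [0.7, -0.2, 0.2]
grip_width: 0.0853
[ 0.44965638 -0.34736076  0.04390845] [179.9446187   -0.21041073 176.3247364 ]
t 3.5 shift cm [ 0.09 -0.07  0.03] spin 0.04 dist 0.11854516835788158
```

View pics/w3.png

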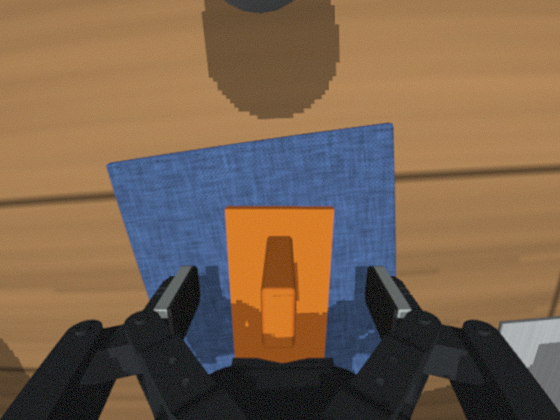

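```bash
python3 -m crank '{"gripper":[0,0.5,1,1,1,1,1,1],"translation":[[0,0,0],[0,0,0],[0,0,0],[0,0,0],[0,0,0],[0,0,0],[0,0,0],[0,0,0]],"spin":[0,0,0,0,0,0,0,0]}'
python3 -m crank '{"gripper":[1,1,1,1,1],"translation":[[0,0,0],[0,0,-2],[0,0,-6],[0,0,-10],[0,0,-12]],"spin":[0,0,0,0,0]}'
python3 -c "
from h import *
snap('wrist','w4');snap('side','s4')"
```

```text
time_s: 4.3
position: [0.4503, -0.3486, 0.0457]
orientation: [-180.0, -0.1, 176.3]
force: [-0.9, 0.8, 5.7]
grip_width: 0.0128
time_s: 4.8
position: [0.4509, -0.3494, 0.1685]
orientation: [-179.9, 0.1, 176.3]
force: [0.9, 0.6, -2.4]
grip_width: 0.0134
```

View pics/w4.png

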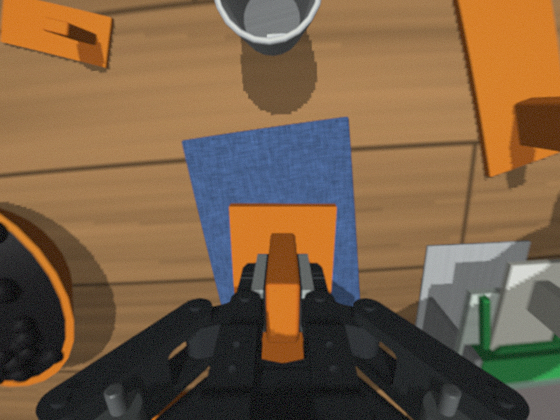

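View pics/s4.png

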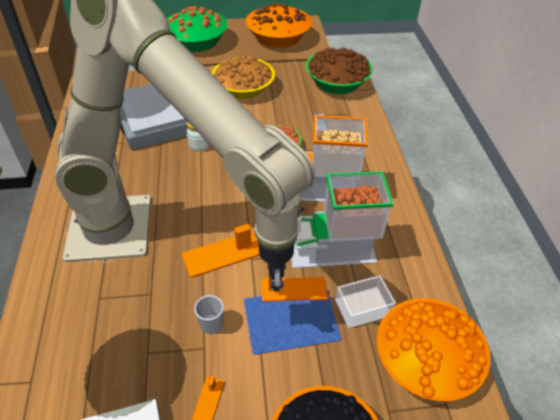

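```bash
python3 -c "
from h import *
crop('w4',220,190,350,320,5)
ci=env.camera_info('wrist');T=np.array(ci['T_tool_cam'])
for u,v in[(230,205),(336,206)]:
  r=T[:3,:3]@ray(ci,u,v);print(T[:3,3]+r*(.0325-T[2,3])/r[2])
go(.43,-.1,.253,169.5);go(.43,.145,.253,169.5);go(.4214,.1445,.14,169.5)"
```

```text
[ 0.03216681 -0.02924279  0.0325    ]
[0.03157472 0.02899501 0.0325    ]
t 4.9 shift cm [ 3.74 24.74 -8.52] spin 6.78 dist 26.429420884023816
t 4.9 shift cm [ 5.33 49.18 -8.57] spin 6.78 dist 50.20925205557296
t 4.9 shift cm [ 6.22 49.1   2.73] spin 6.78 dist 49.56555600440751
```

View pics/w4_c220_190.png

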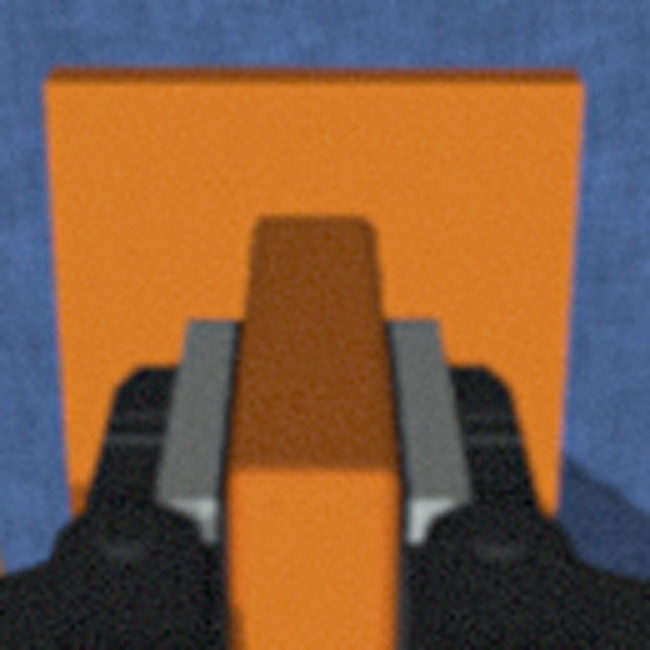

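```bash
python3 -m crank '{"gripper":[1,1,1,1,1,1,1,1],"translation":[[1,1,-3],[2,3,-6],[3,6,-8.5],[3.3,10,-8.5],[3.5,14.5,-8.5],[3.7,19,-8.5],[4,23.5,-8.5],[4.3,28,-8.5]],"spin":[0,1,2,3,4,5,6,6.8]}'
python3 -c "
from h import *
go(.425,.145,.253,169.5)"
```

```text
time_s: 5.7
position: [0.4256, -0.0649, 0.2517]
orientation: [-179.9, 0.1, 169.5]
force: [0.9, 0.3, -0.9]
grip_width: 0.0135
t 5.7 shift cm [ 3.89 20.63 -0.16] spin -0.02 dist 20.993478484611092
```

```bash
python3 -m crank '{"gripper":[1,1,1,1,1,1,1],"translation":[[0.7,4,0],[1.5,8,0],[2.3,12.5,0],[3.1,17,0],[4.1,20.6,0],[4.1,20.6,0],[4.1,20.6,0]],"spin":[0,0,0,0,0,0,0]}'
python3 -c "
from h import *
import time
snap('wrist','w5');snap('top','t5');go(.4214,.1445,.14,169.5)"
```

```text
time_s: 6.4
position: [0.4223, 0.1453, 0.25]
orientation: [-179.8, 0.0, 169.6]
force: [0.7, -1.2, -0.7]
grip_width: 0.0135
t 6.5 shift cm [ 0.16  0.06 11.06] spin -0.1 dist 11.062271914967631
```

View pics/w5.png

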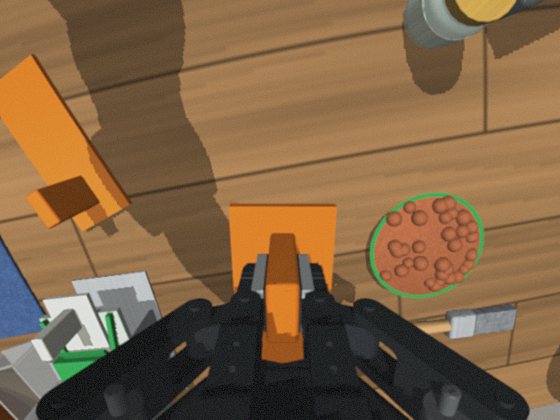

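View pics/t5.png

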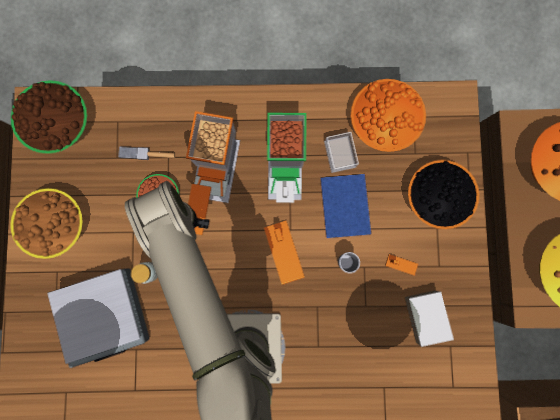

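```bash
python3 -m crank '{"gripper":[1,1,1,1,1,1],"translation":[[0.1,0,4],[0.1,0,8],[0.1,0,10.5],[0.1,0,11.8],[0.1,0,11.8],[0.1,0,11.8]],"spin":[0,0,0,0,0,0]}'
python3 -c "
from h import *
snap('side','s6');snap('wrist','w6');snap('top','t6')
for n in ('side','top'):
  crop(n+'' if 0 else n[0]+'6',*((250,110,390,215,5) if n=='side' else (170,130,260,250,5)))
go(.4214,.1445,.14,169.5)"
```

```text
time_s: 7.1
position: [0.4222, 0.143, 0.133]
orientation: [-179.9, 0.1, 169.3]
force: [-0.5, 0.1, -0.2]
grip_width: 0.0135
t 7.25 shift cm [ 0.13  0.05 -0.64] spin -0.13 dist 0.6503755274676939
```

View pics/s6_c250_110.png

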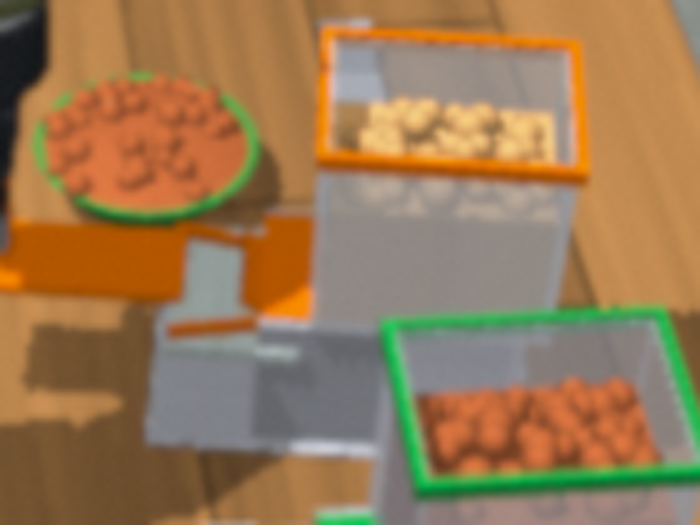

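View pics/t6_c170_130.png

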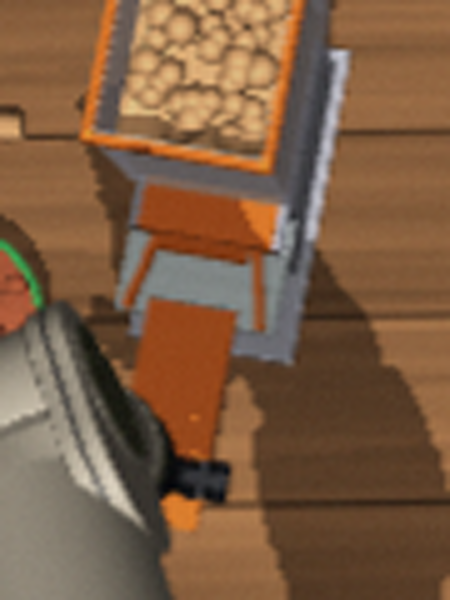

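```bash
python3 - <<'E'
from h import *
f=lambda c,z:atz('top',170+c[0]/5-.4,130+c[1]/5-.4,z)
th=np.radians(-10.5);X=np.array([np.cos(th),np.sin(th)]);Y=np.array([-X[1],X[0]]);M=np.array([.5836,.1145])
for nm,a,b,z in[('nose',(151,298),(237,312),.099),('railsF',(127,303),(262,328),.088),('railB',(153,240),(257,260),.088),('plate y=430',(133,392),(216,430),.099)]:
  A=f(a,z)[:2];B=f(b,z)[:2];m=(A+B)/2;d=A-B
  print(nm,A,B,np.linalg.norm(d),'yaw',np.degrees(np.arctan2(-d[0],d[1])),'mid disp',(m-M)@X,(m-M)@Y)
q=np.load('w6.npz');print(q['pos'],q['ori'])
p=q['pos'][:2]+.119*np.array([-np.cos(np.radians(q['ori'][2])),-np.sin(np.radians(q['ori'][2]))]);print('nose by tool',(p-M)@X,(p-M)@Y)
E
```

```text
nose [0.54534562 0.14953955] [0.53495636 0.09163844] 0.058825798454049866 yaw -10.172395541357506 mid disp -0.04383108315660847 -0.0019309182697840868
railsF [0.54389696 0.16797218] [0.52538945 0.07634978] 0.09347295716675531 yaw -11.419948354026763 mid disp -0.049533110858864866 -0.0013889717555102968
railB [0.58700377 0.15044329] [0.57216093 0.07964081] 0.07234155346759841 yaw -11.839873667901967 mid disp -0.004049156130117013 -0.0001991879404893667
plate y=430 [0.48181363 0.16139279] [0.45537728 0.10575874] 0.06159568329311782 yaw -25.416270158461707 mid disp -0.11655506875636354 -0.0022015704457082376
[0.42247879 0.14340855 0.1334648 ] [-1.79914432e+02  1.07575710e-01  1.69340568e+02]
nose by tool -0.044691848672286816 -0.0012686697786231972
```

View pics/w6.png

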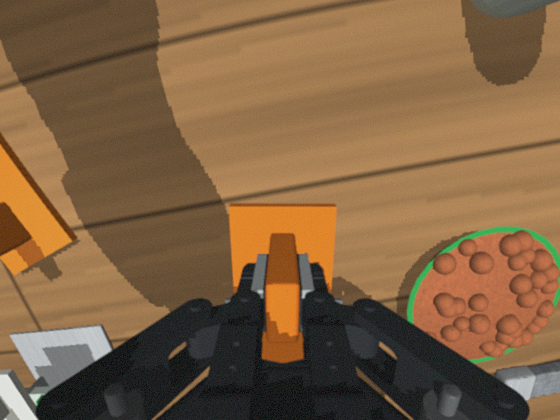

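```bash
python3 -m crank '{"gripper":[1,1,1,1],"translation":[[0,0.1,0.5],[0,0.1,1.0],[0,0.1,1.1],[0,0.1,1.1]],"spin":[0,0,0,0]}'
python3 -m crank '{"gripper":[1,1],"translation":[[0,0,0.1],[0,0,0.1]],"spin":[0,0]}'
python3 -m crank '{"gripper":[1,1],"translation":[[0,0,0.1],[0,0,0.1]],"spin":[0,0]}'
```

```text
time_s: 7.65
position: [0.4226, 0.1447, 0.1223]
orientation: [-179.9, 0.1, 169.4]
force: [0.0, 0.7, -0.9]
grip_width: 0.0131
time_s: 7.85
position: [0.4225, 0.1447, 0.1212]
orientation: [-179.9, 0.1, 169.4]
force: [0.2, -0.2, -1.6]
grip_width: 0.0134
time_s: 8.05
position: [0.4225, 0.1447, 0.1201]
orientation: [-179.9, 0.1, 169.4]
force: [0.2, 0.7, -0.7]
grip_width: 0.0134
```

```bash
python3 -m crank '{"gripper":[1,1],"translation":[[0,0,0.1],[0,0,0.1]],"spin":[0,0]}'
python3 -m crank '{"gripper":[1,1],"translation":[[0,0,0.05],[0,0,0.05]],"spin":[0,0]}'
```

```text
time_s: 8.25
position: [0.4226, 0.1447, 0.1192]
orientation: [-179.9, 0.1, 169.4]
force: [-0.6, -0.8, -0.1]
grip_width: 0.0133
time_s: 8.45
position: [0.4227, 0.1448, 0.1189]
orientation: [-179.9, 0.1, 169.4]
force: [-1.9, -0.3, 3.9]
grip_width: 0.0136
```

```bash
python3 -m crank '{"gripper":[1,1,1],"translation":[[-0.5,0,-0.15],[-1.5,0,-0.15],[-2,0,-0.15]],"spin":[0,0,0]}'
python3 -c "
from h import *
snap('top','t7');crop('t7',170,130,260,250,5)"
```

```text
time_s: 8.75
position: [0.4435, 0.1408, 0.1205]
orientation: [-179.9, 0.2, 169.4]
force: [-0.2, -1.2, -1.8]
grip_width: 0.0134
```

View pics/t7_c170_130.png

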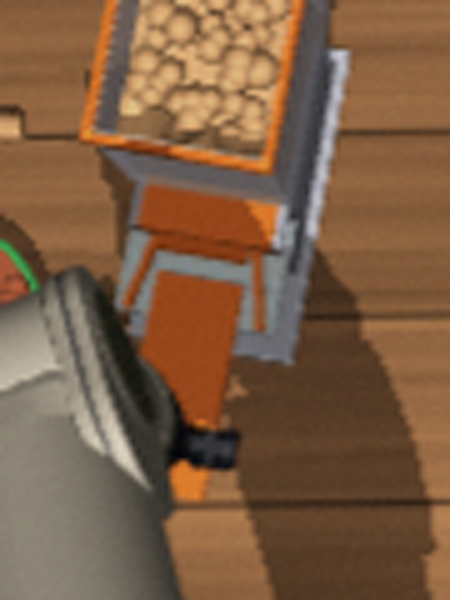

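```bash
python3 -m crank '{"gripper":[1,1,1,1],"translation":[[-0.5,0,0],[-1,0,0],[-1.4,0,0],[-1.4,0,0]],"spin":[0,0,0,0]}'
python3 -m crank '{"gripper":[1,1,1],"translation":[[-0.2,0,0],[-0.4,0,0],[-0.5,0,0]],"spin":[0,0,0]}'
```

```text
time_s: 9.2
position: [0.4581, 0.1378, 0.1205]
orientation: [-179.9, 0.2, 169.3]
force: [0.4, 0.2, -1.8]
grip_width: 0.0137
time_s: 9.5
position: [0.4631, 0.1369, 0.1205]
orientation: [-179.9, 0.2, 169.3]
force: [-0.5, 0.2, -1.0]
grip_width: 0.0133
```

```bash
python3 -c "
from h import *
snap('top','t8');crop('t8',170,130,260,250,5);snap('wrist','w8')
th=np.radians(-10.5);X=np.array([np.cos(th),np.sin(th)]);Y=np.array([-X[1],X[0]]);M=np.array([.5836,.1145])
s=env.get_state();y=np.radians(s['orientation'][2]);p=s['position'][:2]-.119*np.array([np.cos(y),np.sin(y)]);print((p-M)@X,(p-M)@Y,s['position'],s['orientation'],s['force'])"
```

```text
-0.0035652872891833907 -0.0004021111826692821 [0.46308946 0.13684472 0.12048976] [-1.79909120e+02  1.75660962e-01  1.69301938e+02] [-0.83289061 -0.16681653 -1.55626002]
```

View pics/t8_c170_130.png

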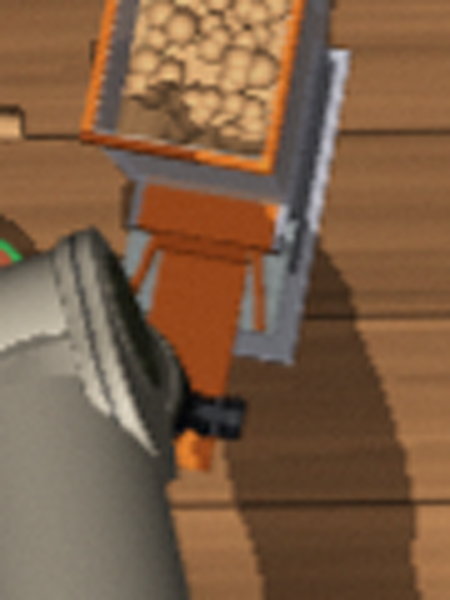

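```bash
for i in 1; do python3 -m crank '{"gripper":[1,1],"translation":[[-0.15,0,0],[-0.2,0,0]],"spin":[0,0]}'; done
python3 -m crank '{"gripper":[1,1],"translation":[[-0.1,0,0],[-0.2,0,0]],"spin":[0,0]}'
python3 -m crank '{"gripper":[1,1],"translation":[[-0.1,0,0],[-0.2,0,0]],"spin":[0,0]}'
```

```text
time_s: 9.8
position: [0.4652, 0.1365, 0.1205]
orientation: [-179.9, 0.2, 169.3]
force: [0.1, 0.1, -1.8]
grip_width: 0.0135
time_s: 10.0
position: [0.4672, 0.1361, 0.1206]
orientation: [-179.9, 0.2, 169.3]
force: [-0.3, -0.2, -1.8]
grip_width: 0.0133
time_s: 10.2
position: [0.4693, 0.1358, 0.1206]
orientation: [-179.9, 0.2, 169.3]
force: [-0.4, 0.3, -1.3]
grip_width: 0.0131
```

```bash
python3 -m crank '{"gripper":[1,1,1],"translation":[[-0.1,0,0],[-0.2,0,0],[-0.3,0,0]],"spin":[0,0,0]}'
python3 -m crank '{"gripper":[1,1,1],"translation":[[-0.1,0,0],[-0.2,0,0],[-0.3,0,0]],"spin":[0,0,0]}'
python3 -m crank '{"gripper":[1,1],"translation":[[-0.1,0,0],[-0.2,0,0]],"spin":[0,0]}'
python3 -m crank '{"gripper":[1,1],"translation":[[-0.1,0,0],[-0.2,0,0]],"spin":[0,0]}'
```

```text
time_s: 10.5
position: [0.4723, 0.1352, 0.1206]
orientation: [-179.9, 0.2, 169.3]
force: [-0.1, 0.4, -1.3]
grip_width: 0.0137
time_s: 10.8
position: [0.4753, 0.1346, 0.1206]
orientation: [-179.9, 0.2, 169.3]
force: [1.0, -0.1, -0.5]
grip_width: 0.013
time_s: 11.0
position: [0.4774, 0.1342, 0.1206]
orientation: [-179.9, 0.2, 169.3]
force: [-0.2, 0.4, -0.8]
grip_width: 0.0135
time_s: 11.2
position: [0.4794, 0.1338, 0.1206]
orientation: [-179.9, 0.2, 169.3]
force: [0.3, 0.3, -1.0]
grip_width: 0.0134
```

```bash
python3 -m crank '{"gripper":[1,1],"translation":[[-0.1,0,0],[-0.15,0,0]],"spin":[0,0]}'
python3 -m crank '{"gripper":[1,1],"translation":[[-0.1,0,0],[-0.15,0,0]],"spin":[0,0]}'
python3 -m crank '{"gripper":[1,1],"translation":[[-0.1,0,0],[-0.15,0,0]],"spin":[0,0]}'
python3 -m crank '{"gripper":[1,1],"translation":[[-0.1,0,0],[-0.15,0,0]],"spin":[0,0]}'
```

```text
time_s: 11.4
position: [0.4805, 0.1336, 0.1203]
orientation: [-179.9, 0.1, 169.3]
force: [-1.7, 1.1, -0.6]
grip_width: 0.0132
time_s: 11.6
position: [0.4815, 0.1333, 0.12]
orientation: [-179.9, 0.1, 169.3]
force: [-3.0, 1.3, -2.5]
grip_width: 0.0133
time_s: 11.8
position: [0.4821, 0.1332, 0.1198]
orientation: [-179.8, -0.1, 169.3]
force: [-6.2, 1.0, 0.9]
grip_width: 0.013
time_s: 12.0
position: [0.4829, 0.1331, 0.1198]
orientation: [-179.8, -0.2, 169.4]
force: [-6.1, 1.4, 1.1]
grip_width: 0.0131
```

```bash
python3 -m crank '{"gripper":[1,1],"translation":[[-0.1,0,0],[-0.15,0,0]],"spin":[0,0]}'
python3 -m crank '{"gripper":[1,1],"translation":[[-0.1,0,0],[-0.15,0,0]],"spin":[0,0]}'
python3 -m crank '{"gripper":[1,1],"translation":[[-0.1,0,0],[-0.15,0,0]],"spin":[0,0]}'
python3 -m crank '{"gripper":[1,1],"translation":[[-0.1,0,0],[-0.15,0,0]],"spin":[0,0]}'
```

```text
time_s: 12.2
position: [0.4841, 0.1329, 0.12]
orientation: [-179.8, -0.2, 169.4]
force: [-4.5, 0.8, 0.2]
grip_width: 0.0134
time_s: 12.4
position: [0.4857, 0.1327, 0.12]
orientation: [-179.8, -0.2, 169.4]
force: [-2.3, 1.3, -1.0]
grip_width: 0.0136
time_s: 12.6
position: [0.4873, 0.1324, 0.12]
orientation: [-179.8, -0.2, 169.4]
force: [-3.1, -0.1, -0.1]
grip_width: 0.0132
time_s: 12.8
position: [0.489, 0.1321, 0.12]
orientation: [-179.9, -0.2, 169.4]
force: [-4.3, -0.2, -0.6]
grip_width: 0.0135
```

```bash
python3 -m crank '{"gripper":[1,1,1,1],"translation":[[-0.2,0,0],[-0.4,0,0],[-0.6,0,0],[-0.8,0,0]],"spin":[0,0,0,0]}'
python3 -m crank '{"gripper":[1,1],"translation":[[-0.1,0,0],[-0.2,0,0]],"spin":[0,0]}'
python3 -m crank '{"gripper":[1,1],"translation":[[-0.1,0,0],[-0.15,0,0]],"spin":[0,0]}'
python3 -m crank '{"gripper":[1,1],"translation":[[-0.1,0,0],[-0.15,0,0]],"spin":[0,0]}'
```

```text
time_s: 13.2
position: [0.497, 0.1306, 0.12]
orientation: [-179.8, -0.2, 169.4]
force: [-3.1, 0.8, -0.0]
grip_width: 0.0132
time_s: 13.4
position: [0.4991, 0.1302, 0.1199]
orientation: [-179.8, -0.2, 169.4]
force: [-3.5, 1.5, -0.4]
grip_width: 0.0129
time_s: 13.6
position: [0.5007, 0.1299, 0.12]
orientation: [-179.8, -0.2, 169.4]
force: [-3.1, 0.5, 1.3]
grip_width: 0.0136
time_s: 13.8
position: [0.5022, 0.1296, 0.1199]
orientation: [-179.8, -0.2, 169.4]
force: [-3.5, 0.4, 0.3]
grip_width: 0.0132
```

```bash
python3 -m crank '{"gripper":[1,1],"translation":[[-0.1,0,0],[-0.1,0,0]],"spin":[0,0]}'
python3 -m crank '{"gripper":[1,1],"translation":[[-0.1,0,0],[-0.1,0,0]],"spin":[0,0]}'
python3 -m crank '{"gripper":[1,1],"translation":[[-0.1,0,0],[-0.1,0,0]],"spin":[0,0]}'
```

```text
time_s: 14.0
position: [0.5034, 0.1294, 0.12]
orientation: [-179.8, -0.2, 169.4]
force: [-2.0, 0.0, -0.6]
grip_width: 0.0132
time_s: 14.2
position: [0.5045, 0.1292, 0.12]
orientation: [-179.8, -0.2, 169.4]
force: [-2.0, 0.4, -0.4]
grip_width: 0.0135
time_s: 14.4
position: [0.5056, 0.129, 0.12]
orientation: [-179.9, -0.1, 169.4]
force: [-2.5, 0.5, -2.2]
grip_width: 0.0135
```

```bash
python3 -m crank '{"gripper":[1,1],"translation":[[-0.1,0,0],[-0.1,0,0]],"spin":[0,0]}'
python3 -m crank '{"gripper":[1,1],"translation":[[-0.1,0,0],[-0.1,0,0]],"spin":[0,0]}'
python3 -m crank '{"gripper":[1,1],"translation":[[-0.1,0,0],[-0.1,0,0]],"spin":[0,0]}'
```

```text
time_s: 14.6
position: [0.5067, 0.1288, 0.1199]
orientation: [-179.8, -0.1, 169.4]
force: [-2.8, -0.6, -1.4]
grip_width: 0.0134
time_s: 14.8
position: [0.5079, 0.1286, 0.12]
orientation: [-179.9, -0.1, 169.3]
force: [-2.2, 0.9, -2.0]
grip_width: 0.0135
time_s: 15.0
position: [0.509, 0.1283, 0.1199]
orientation: [-179.8, -0.1, 169.3]
force: [-2.7, 0.5, -2.4]
grip_width: 0.0133
```

```bash
python3 -m crank '{"gripper":[1,1],"translation":[[-0.1,0,0],[-0.1,0,0]],"spin":[0,0]}'
python3 -m crank '{"gripper":[1,1],"translation":[[-0.1,0,0],[-0.1,0,0]],"spin":[0,0]}'
```

```text
time_s: 15.2
position: [0.5101, 0.1281, 0.1199]
orientation: [-179.9, -0.1, 169.3]
force: [-1.5, 0.6, -2.4]
grip_width: 0.0132
time_s: 15.4
position: [0.5112, 0.1279, 0.1199]
orientation: [-179.8, -0.1, 169.3]
force: [-2.8, -0.3, -2.3]
grip_width: 0.0135
```

```bash
python3 -m crank '{"gripper":[1,1],"translation":[[-0.1,0,0],[-0.1,0,0]],"spin":[0,0]}'
python3 -m crank '{"gripper":[1,1],"translation":[[-0.1,0,0],[-0.1,0,0]],"spin":[0,0]}'
python3 -m crank '{"gripper":[1,1],"translation":[[-0.1,0,0],[-0.1,0,0]],"spin":[0,0]}'
```

```text
time_s: 15.6
position: [0.5124, 0.1277, 0.1199]
orientation: [-179.9, -0.1, 169.3]
force: [-1.5, 1.1, -2.3]
grip_width: 0.0133
time_s: 15.8
position: [0.5135, 0.1274, 0.1199]
orientation: [-179.9, -0.1, 169.3]
force: [-1.6, -1.0, -2.3]
grip_width: 0.0134
time_s: 16.0
position: [0.5146, 0.1272, 0.1199]
orientation: [-179.8, -0.1, 169.3]
force: [-2.2, 0.1, -2.4]
grip_width: 0.0132
```

```bash
python3 -m crank '{"gripper":[1,1],"translation":[[-0.1,0,0],[-0.1,0,0]],"spin":[0,0]}'
python3 -m crank '{"gripper":[1,1],"translation":[[-0.1,0,0],[-0.1,0,0]],"spin":[0,0]}'
python3 -m crank '{"gripper":[1,1],"translation":[[-0.1,0,0],[-0.1,0,0]],"spin":[0,0]}'
```

```text
time_s: 16.2
position: [0.5157, 0.127, 0.1199]
orientation: [-179.9, -0.1, 169.3]
force: [-2.4, -0.5, -1.4]
grip_width: 0.0131
time_s: 16.4
position: [0.5168, 0.1268, 0.1199]
orientation: [-179.8, -0.1, 169.3]
force: [-2.2, 0.3, -1.2]
grip_width: 0.0131
time_s: 16.6
position: [0.5178, 0.1266, 0.1199]
orientation: [-179.9, -0.1, 169.3]
force: [-2.9, 0.6, -1.9]
grip_width: 0.0133
```

```bash
python3 -m crank '{"gripper":[1,1],"translation":[[-0.1,0,0],[-0.1,0,0]],"spin":[0,0]}'
python3 -m crank '{"gripper":[1,1],"translation":[[-0.1,0,0],[-0.1,0,0]],"spin":[0,0]}'
python3 -m crank '{"gripper":[1,1],"translation":[[-0.1,0,0],[-0.1,0,0]],"spin":[0,0]}'
```

```text
time_s: 16.8
position: [0.5182, 0.1266, 0.1198]
orientation: [-179.8, -0.2, 169.3]
force: [-7.9, 0.9, 2.4]
grip_width: 0.0134
time_s: 17.0
position: [0.5182, 0.1266, 0.1199]
orientation: [-179.8, -0.3, 169.3]
force: [-10.4, 1.2, 4.6]
grip_width: 0.0134
time_s: 17.2
position: [0.5182, 0.1266, 0.12]
orientation: [-179.8, -0.4, 169.4]
force: [-12.4, 0.5, 4.9]
grip_width: 0.0133
```

```bash
python3 -m crank '{"gripper":[1,1],"translation":[[-0.04,0,0.04],[-0.04,0,0.04]],"spin":[0,0]}'
python3 -c "
from h import *
snap('wrist','w9')"
```

```text
time_s: 17.4
position: [0.5182, 0.1266, 0.12]
orientation: [-179.8, -0.5, 169.4]
force: [-10.1, -0.6, 6.0]
grip_width: 0.0131
```

View pics/w9.png

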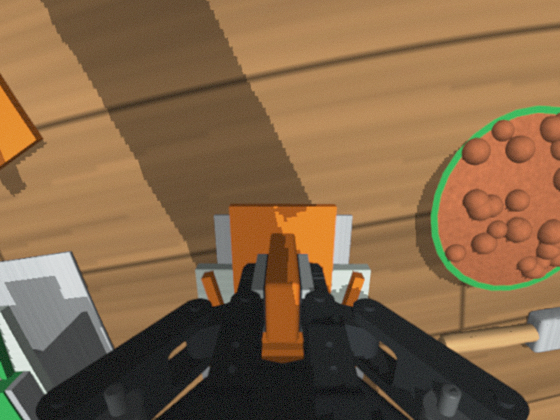

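```bash
python3 -m crank '{"gripper":[0.2,-0.3,-0.3,-0.3,-0.3],"translation":[[0,0,0],[0,0,0],[0,0,0],[0,0,0],[0,0,0]],"spin":[0,0,0,0,0]}'
python3 -c "
from h import *
snap('wrist','w10')"
```

```text
time_s: 17.95
position: [0.5184, 0.1265, 0.12]
orientation: [-179.8, -0.5, 169.4]
force: [-0.6, 0.1, 0.0]
grip_width: 0.0556
```

View pics/w10.png

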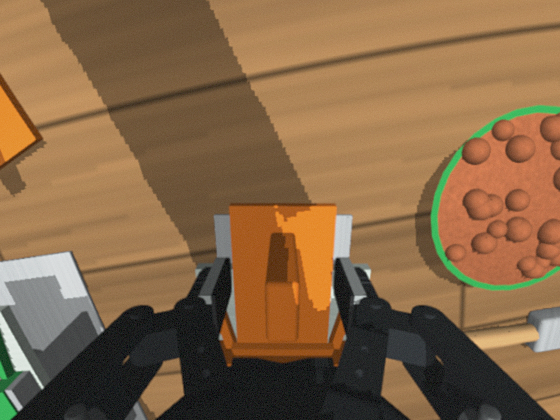

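```bash
python3 - <<'E'
from h import *
for t in('w9','w10'):
  p=np.load(t+'.npz')['p'].astype(float);r=p[190:225,250:265,0].mean(1)-p[190:225,250:265,2].mean(1)
  h=(r[:8].mean()+r[-8:].mean())/2;i=np.argmax(r>h);print(t,190+i-1+(h-r[i-1])/(r[i]-r[i-1]))
E
python3 -m crank '{"gripper":[-0.3,-0.3,-0.3,-0.3,-0.3,-0.3],"translation":[[0,0,-1],[0,0,-4],[0,0,-8],[2,0,-12],[5,0,-12],[8,0,-12]],"spin":[0,0,0,0,0,0]}'
python3 -c "
from h import *
snap('wrist','w11');snap('side','s11');crop('s11',250,110,390,215,5)"
```

```text
w9 205.61080332409972
w10 205.01824095022624
time_s: 18.6
position: [0.4407, 0.1416, 0.2425]
orientation: [-179.9, -0.3, 169.3]
force: [-0.5, 1.0, -0.6]
grip_width: 0.0559
```

View pics/w11.png

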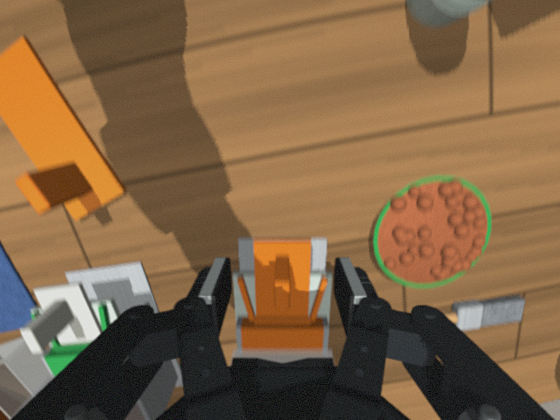

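View pics/s11_c250_110.png

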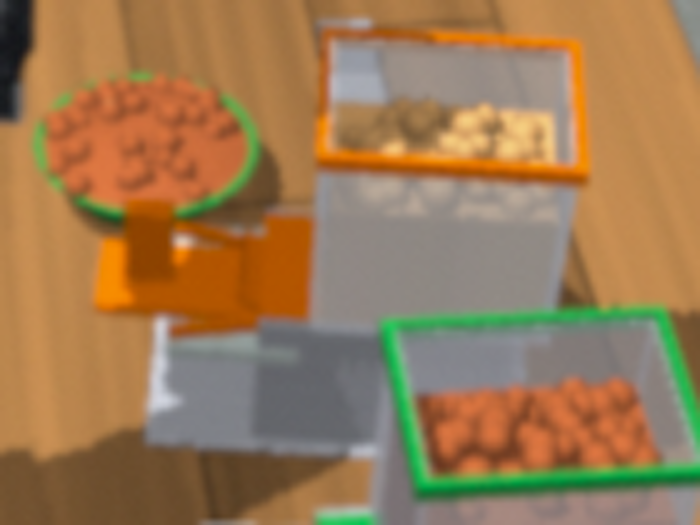

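```bash
python3 - <<'E'
from h import *
q=np.load('w11.npz');st=dict(position=q['pos'],orientation=q['ori'])
crop('w11',230,225,340,360,5)
p=(atz('wrist',253,240,.086,st)+atz('wrist',312,239,.086,st))/2;print(p,'expected .4872 .1324')
E
```

```text
[0.48318869 0.13333151 0.086     ] expected .4872 .1324
```

View pics/w11_c230_225.png

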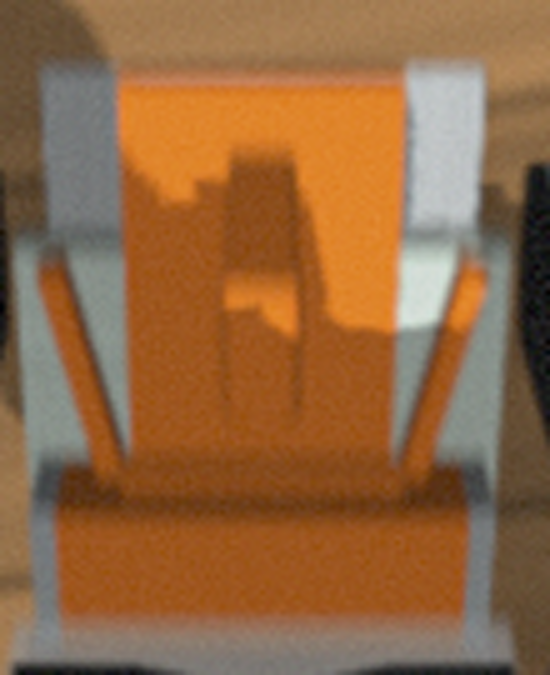

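```bash
python3 -m crank '{"gripper":[-0.3,-0.3,-0.3],"translation":[[0,0,0],[0,0,0],[0,0,0]],"spin":[0,0,0]}'
python3 - <<'E'
from h import *
snap('wrist','w12');crop('w12',230,210,340,345,5)
E
```

```text
time_s: 19.0
position: [0.439, 0.1422, 0.2418]
orientation: [-179.9, -0.5, 169.4]
force: [0.1, 0.5, -0.5]
grip_width: 0.0557
```

View pics/w12_c230_210.png

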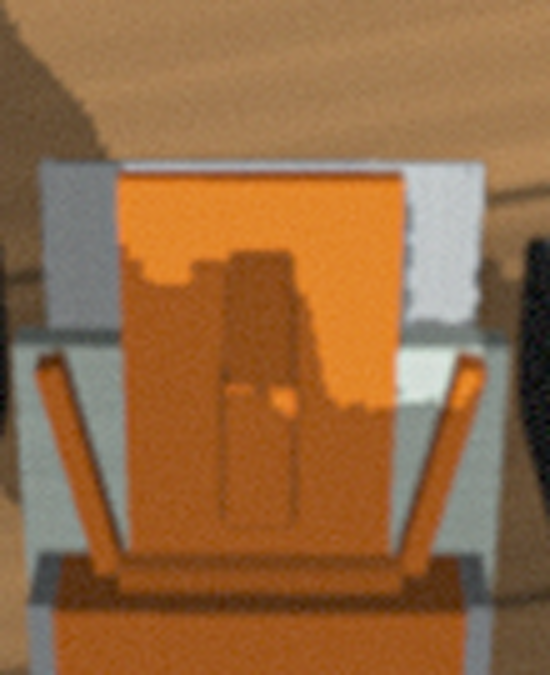

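```bash
python3 - <<'E'
from h import *
q=np.load('w12.npz');st=dict(position=q['pos'],orientation=q['ori'])
f=lambda a,z:atz('wrist',230+a[0]/5-.4,210+a[1]/5-.4,z,st)
r=(f((118,182),.086)+f((403,180),.086))/2;a=(f((15,347),.08)+f((505,347),.08))/2
print(r,a,np.linalg.norm((r-a)[:2]),'expected rear .4872 .1324; apron .5295 .1245')
E
```

```text
[0.48772018 0.1319472  0.086     ] [0.53020024 0.12387046 0.08      ] 0.04324106810322895 expected rear .4872 .1324; apron .5295 .1245
```

```bash
python3 -c "
from rig import env
print(env.close_job(),env.get_state()['time_s'])"
```

```text
the job is handed in; nothing more can be done
the job is handed in; nothing more can be done
```

I gripped the middle-sized orange gate, the one on the blue mat, by its tab and slid it nose first into the orange dispenser. I handed the job in at about 19 s of the 51 s allowed.

- **Insertion:** The wiper resisted with about 6 N at a nose depth of roughly 15–18 mm, then dragged at 2–3 N. The hidden stop came up about 52 mm behind the mouth by my estimate, where the tool stopped advancing. The peak reading there was 12 N, and I held about 10 N before opening the fingers.
- **After letting go:** The gate's rear edge shifted only 0.6 px (about 0.3 mm) when the fingers opened. A final still picture put the rear edge within 0.7 mm of its seated position, with the plate straight and centred between the rails and the gripper clear of everything.
- **Bystanders:** No contact with the bystanders or the dispensers showed in the forces or pictures, but I did not measure the bystanders' positions again at the end.
- **Disagreements and limits:** One earlier check picture, taken while the arm was still moving, was blurred and put the rear edge about 4 mm off. The still picture replaced it. The sprung pad cannot be seen, so seating is judged from the force rise and the rear-edge position.

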